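# Set the resistance standard and close its case

### The job

Set the dial in the open case to 6: push its fin round the numbered scale, click by click, until the index stands on 6. Then break the locked folding stay at its knee and gently lower the lid fully shut, leaving the bottle, the tape roll and the ring in the case where they are.

Things in the scene. Friction and masses are not known exactly. Their poses are not given: they have to be found in the camera images.
- case: Fixed grey sheet-metal case on the bench, open on top, outer 230 (x) x 270 (y) x 105 mm high, walls and floor 6 mm, corner posts 16 mm square inside. Origin: centre of its underside; x points from its front wall to its hinge wall, y to its left, z up. Two binding posts (40 mm high) stand inside at x=30 and 70, y=-62 mm.
- dial_plate: Round fixed scale plate (diameter 136 mm, 12 mm high) on the case floor, carrying the dial. Origin: centre of its underside, 6 mm above the bench; its z is the dial's axis. Numbers 1 to 8 stand round it, 22.5 degrees apart, running counter-clockwise seen from above: 1 lies on the plate's own +y axis, so number n lies at 90 + 22.5 (n - 1) degrees from its x axis towards its y axis; 6 at 202.5 degrees.
- sleeve (a joint): Turning angle of the grey knurled sleeve (diameter 84 mm, from 12 to 46 mm over the plate's underside) round the plate's z axis: 0 with the index on 1, growing counter-clockwise from above, 0.393 rad (22.5 degrees) a click, 6 at 1.963 rad, ends just beyond 1 and 8. A sprung detent (some 0.2 N m) pulls it into the nearest number when let go.
- fin_tip (a point): On the sleeve's fin, an upright radial bar on top of the sleeve: 12 mm thick, reaching from the axis out to 50 mm from it, from 46 to 77 mm over the plate's underside. The fin points at the set number (a thin steel line on the sleeve below it is the index). This point lies 45 mm from the axis, in the middle of its thickness, at the top edge. Push the fin sideways near here.
- dial_axis (a point): Point on the dial's axis, 62.5 mm over the plate's underside (mid-height of the fin); a round boss of 28 mm diameter stands here.
- lid (a joint): Angle of the lid: 0 standing open as found (85 degrees from shut), 1.484 rad fully shut. Grey plate 238 x 278 x 10 mm hinged along the case's hinge wall. Its hinge is stiff: it stays where it is left and takes about 2 to 3 N at its edge to move, but while the stay is straight it is locked open.
- lid_hinge (a point): Middle of the lid's hinge line, at the top of the hinge wall, 115 mm behind the case's centre, 105 mm over the bench; the line runs along the case's y.
- lid_edge (a point): Middle of the lid's free edge, 234 mm from the hinge line, in mid-thickness (a 70 mm wide steel lip stands out 10 mm further). Open, it stands high over the hinge wall; shut, it lies over the front wall.
- knee (a joint): Fold of the stay's knee: 0 locked just past straight, growing as the knee is pushed down and towards the hinge wall; about 0.14 is straight, from 0.3 it is broken and the lid is free to be lowered. With the lid shut it is about 2.3.
- knee_tab (a point): Middle of the thumb bar at the knee of the two-bar steel stay (each bar about 88 mm) that runs along the inside of the right-hand wall from the case up to the lid. The bar is dark, 16 mm thick, 40 mm long, along the case's y, pointing into the case. A few newtons downwards break the knee. It then swings down about the stay's lower pivot, which lies at x=-45, y=-118, z=95 mm of the case.
- solvent_bottle: Loose squeeze bottle with a spout cap, diameter 46, 130 mm tall, right of the case. Origin: centre of its underside. Leave it standing.
- tape_roll: Loose roll of tape, diameter 66, 24 mm high, lying left of the case. Origin: centre of its underside. Leave it.
- ring_gauge: Loose steel setting ring, diameter 48, 14 mm high, lying on the case floor front right. Origin: centre of its underside. Leave it.

How it is judged:
By the outcome, as a careful person would: the job done as asked, in the order asked, and still so for the second after the job is handed in, with the robot touching nothing.
It also fails if it takes over 54 s, if anything falls off the work surface, if the arm or the gripper's body presses on something with over 40 N, if the wrist force passes 120 N, or if a joint passes its speed limit or range.

### The arm

A 6-joint arm with a two-finger parallel gripper is mounted at the origin on a cart in front of the work surface, level with it; the furniture and walls round the work are solid. World frame = base frame: x ahead of the robot, y to its left, z up, the work surface at z = 0. Lengths are in m, angles in rad, forces in N, time in s.
With the tool pointing down it reaches from about 0.325 to 0.9 m from the base axis. Payload 3.5 kg.
Tool frame: the origin (TCP) lies on the centre line of the jaws, within the pads' length; the fingertips stand 11 mm ahead of it and the grasp point (between the pads) lies 8 mm behind it; z points along the fingers, y is the line along which they close (so a half turn about z gives the same grasp; the last joint's range is limited). The gripper opens to 85 mm and grips with 20 to 120 N. Pads are 22 mm wide; open, the fingers measure 114 mm over their backs; the gripper's body (76 mm by 85 mm) begins 54 mm behind the grasp point. The pads swing forward as they close: fully open they stand 13 mm farther back than shut.
Start: joints at [1.057, 0.276, -0.026, 1.268, 0, 1.467], TCP at [0.25, 0.573, 0.242] pointing down, gripper open.
Joint ranges: [-3.12, 3.12], [-0.85, 1.88], [-1.08, 1.24], [-1.95, 2.15], [-1.57, 1.53], [-3.14, 3.14]. Speed limits (rad/s): [2.57, 2.57, 3.14, 3.14, 3.14, 3.14].

### API

Orientations are given as a 3x3 rotation matrix whose columns are the frame's x, y, z axes.
In Python, from cell import robot, viewer gives the robot as it stands. Calls block until the motion is done:
- robot.move_pose(position, orientation): joint-space move of the TCP to a pose.
- robot.line_to(position, attitude=None, vel=0.15, f_stop=None): straight line of the TCP; attitude=None keeps the orientation; vel is the mean speed in m/s. With f_stop (N) it stops when the force on the tool has changed by that much, and returns True; else False.
- robot.set_joints(angles): joint-space move.
- robot.grip(opening, grip_force=None): opening from 0.0 (shut) to 1.0 (fully open); grip_force is the grip in N (None keeps the last); returns when the fingers have stopped.
- robot.wait(seconds).
- robot.inverse_kinematics(position, orientation): joint angles nearest the present ones, or None.
- viewer.grab_frame(name): name is "side" or "top"; returns the picture (480x640x3 uint8, blue, green, red); there is no depth.
- viewer.camera_info(name): a dict with "intrinsics" (3x3 intrinsics, pixels), "k1" (the pictures are not rectified: a ray, as slopes to the right and down, at radius r is drawn at 1 + k1 r^2 times it, then the intrinsics apply), "position" and "rotation" of the camera in the world. Camera axes: x right, y down, z forward; pixel columns grow to the right and rows downward; lengths in m; the calibration is good to about 2 mm. A picture is of the moment at which its call begins. camera_info takes no time and is no camera call.
A pose or a line that the arm cannot do raises robot.PlanningError and nothing moves.
- robot.sign_off(): hands the job in; it is judged then, once.
Trained networks look in the newest picture that a camera, given by its name, has taken for a name from the list of things; names that differ only in an ending like _2 or _b are one class to them, and where a whole thing is asked for, a point or a joint stands for the part that bears it (a point fixed in the world has none). Each returns a list of dicts, best first, with "conf" (0 to 1); they miss things now and then, are a little off and sometimes report something else, mostly with a low value. They report only what shows in the picture. A call takes as long as a camera call.
- viewer.regions_of(label, camera): "region" (480x640 bool, what is visible of it).
- viewer.pinpoint(label, camera): "position" ([x, y, z] in m, in world coordinates, good to about 4 mm: a listed point, or the origin of a listed thing).
Readings, each from a call of its own:
- robot.read_time(): time.
- robot.read_q(): joint angles.
- robot.read_joint_velocities(): joint speeds.
- robot.read_effort(): joint torques, N m.
- robot.read_tool_pos(): TCP position.
- robot.read_tool_rot(): TCP orientation.
- robot.read_contact_force(): force on the tool from outside, world axes, zero at the start.
- robot.read_moment(): the same for the moment, N m.
- robot.read_gripper_width(): opening from 0.0 (shut) to 1.0 (fully open).
- robot.read_grasp_force(): force on a finger pad.
Only numpy, scipy, OpenCV 4.12 (cv2) and the standard library are available. Lean on these libraries where they do the work, as an engineer would, in place of code of your own. Each camera call takes 0.05 s, during which the arm holds its last target. There are 200 camera calls.

## Working session

There is one attempt and no reset: what is moved stays moved. The work goes in short steps, each a Python script; the robot and the scene stay as the last script left them, time stands still between calls to the robot, and variables do not carry over. Pictures are saved under pics/ and viewed, at most 10 in all, crops included, and the job is handed in when it is done.

```bash
mkdir -p pics; ls
python3 - <<'E'
from cell import robot, viewer
import cv2, numpy as np
for c in ("side","top"):
    cv2.imwrite(f"pics/{c}0.png", viewer.grab_frame(c))
    i=viewer.camera_info(c); print(c,i["position"],np.round(i["rotation"],3).tolist())
    for l in ("case","dial_plate","fin_tip","dial_axis","lid_hinge","lid_edge","knee_tab","solvent_bottle","tape_roll","ring_gauge"):
        print(l,[(np.round(d["position"],4).tolist(),round(d["conf"],2)) for d in viewer.pinpoint(l,c)[:2]])
print(robot.read_time(), robot.read_tool_rot())
E
```

```text
pics
side [-0.19090926 -0.00453048  0.84745361] [[-0.172, -0.638, 0.751], [-0.985, 0.116, -0.128], [-0.005, -0.761, -0.648]]
case [([0.5277, -0.0964, 0.0002], 0.95)]
dial_plate [([0.5102, -0.0497, 0.0082], 0.77), ([0.4984, 0.0022, 0.0835], 0.64)]
fin_tip [([0.4966, 0.0006, 0.08], 0.71)]
dial_axis [([0.4429, -0.2897, -0.0015], 0.67)]
lid_hinge [([0.6383, -0.1289, 0.1053], 0.81)]
lid_edge [([0.6277, -0.1308, 0.3361], 0.65), ([0.5275, -0.0978, 0.0002], 0.5)]
knee_tab [([0.5253, -0.1974, 0.1425], 0.79), ([0.4419, -0.2923, -0.0021], 0.38)]
solvent_bottle [([0.4441, -0.2873, -0.0005], 0.74)]
tape_roll [([0.5865, 0.081, -0.0019], 0.71)]
ring_gauge [([0.5841, 0.0828, -0.0023], 0.31)]
top [ 0.45961872 -0.10765142  1.2035061 ] [[0.025, -0.996, 0.087], [-0.999, -0.029, -0.037], [0.039, -0.086, -0.996]]
case [([0.5239, -0.0975, -0.0049], 0.95)]
dial_plate [([0.5129, -0.0525, 0.0084], 0.9), ([0.5867, 0.0808, -0.0022], 0.68)]
fin_tip [([0.5003, -0.0033, 0.0847], 0.82), ([0.528, -0.1967, 0.147], 0.34)]
dial_axis [([0.5142, -0.0466, 0.0701], 0.92)]
lid_hinge [([0.6368, -0.1357, 0.1019], 0.92)]
lid_edge [([0.6243, -0.1276, 0.3376], 0.83), ([0.5865, 0.0786, -0.0023], 0.39)]
knee_tab [([0.527, -0.1969, 0.1465], 0.68)]
solvent_bottle [([0.4458, -0.294, -0.0016], 0.64), ([0.5264, -0.1975, 0.1455], 0.18)]
tape_roll [([0.5861, 0.0782, -0.0033], 0.55)]
ring_gauge [([0.4308, -0.1414, 0.0042], 0.73)]
1.1 [[-9.16796681e-01  3.99354287e-01 -4.60280843e-06]
 [ 3.99354287e-01  9.16796680e-01 -1.24420449e-05]
 [-7.48944494e-07 -1.32449768e-05 -1.00000000e+00]]
```

View pics/side0.png

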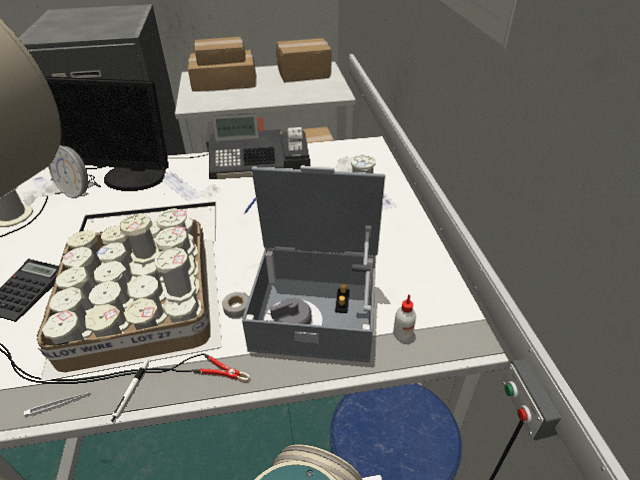

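View pics/top0.png

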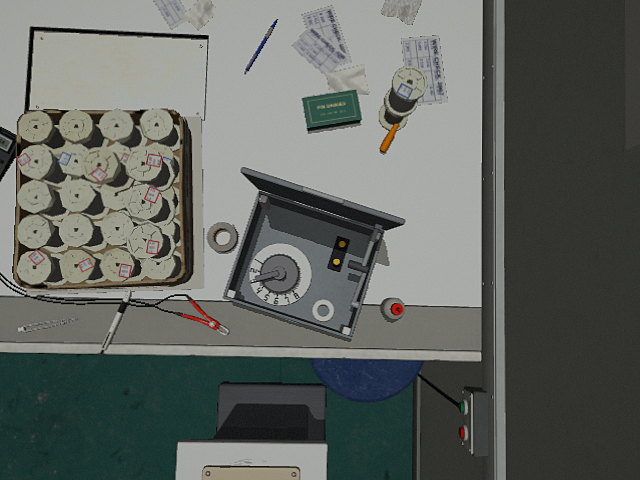

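The top view shows the dial at about (280,272), fin pointing left near 2/3, stay tab at (360,266), and the ring at (322,310). I'll zoom in for the plate's yaw.

```bash
cat > h.py <<'E'
from cell import robot, viewer
import cv2, numpy as np
def proj(c,P):
    i=viewer.camera_info(c); R=np.array(i["rotation"]); q=(np.atleast_2d(P)-i["position"])@R
    s=q[:,:2]/q[:,2:]; s=s*(1+i["k1"]*(s**2).sum(1,keepdims=True)); K=np.array(i["intrinsics"])
    return s@K[:2,:2].T+K[:2,2]
def unproj(c,uv,z):
    i=viewer.camera_info(c); K=np.array(i["intrinsics"])
    d=(np.atleast_2d(uv)-K[:2,2])/np.diag(K)[:2]; s=d.copy()
    for _ in range(20): s=d/(1+i["k1"]*(s**2).sum(1,keepdims=True))
    r=np.c_[s,np.ones(len(s))]@np.array(i["rotation"]).T; p=np.array(i["position"])
    return p+r*((z-p[2])/r[:,2:])
E
python3 - <<'E'
from h import *
im=cv2.imread("pics/top0.png"); cr=im[150:350,215:415]
cv2.imwrite("pics/crop.png",cv2.resize(cr,(800,600) if 0 else (600,600),interpolation=cv2.INTER_CUBIC))
c2=im[235:310,240:320]; cv2.imwrite("pics/crop2.png",cv2.resize(c2,None,fx=7.5,fy=7.5,interpolation=cv2.INTER_CUBIC))
E
```

```text
(no output)
```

View pics/crop.png

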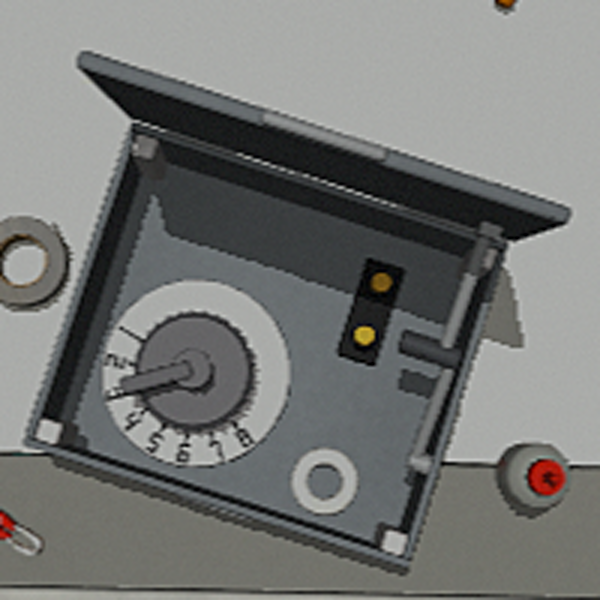

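View pics/crop2.png

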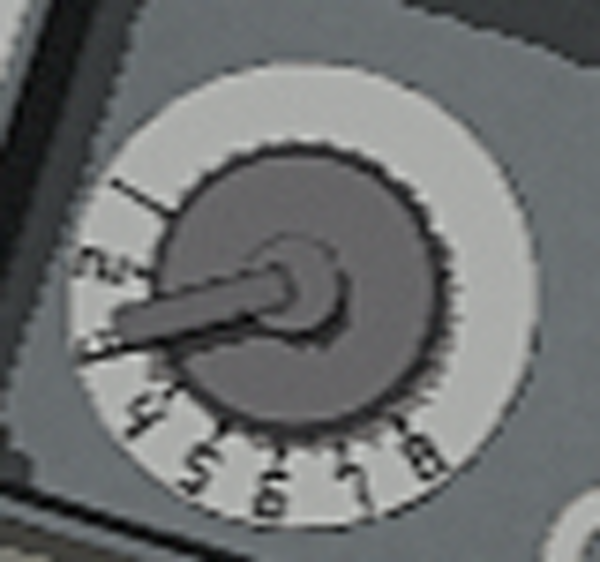

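Fin stands on 3 (tip at about (256,278) in the full picture), 6's tick is at about (277,295). I'll fit the case and plate yaw, then check reachability.

```bash
cat >> h.py <<'E'
CY=np.radians(-17.5); C0=np.array([.526,-.097,0])
def rz(a): return np.array([[np.cos(a),-np.sin(a),0],[np.sin(a),np.cos(a),0],[0,0,1.]])
def cw(p): return C0+rz(CY)@np.array(p,float)      # case -> world
def down(a): return rz(a)@np.diag([1.,-1,-1])       # tool down, tool x at world angle a
E
python3 - <<'E'
from h import *
px=lambda p,o,s:np.array(p)/s+o
c=unproj("top",px([(27,440),(408,572),(510,240),(133,122)],(215,150),3),.105)[:,:2]
print("corners",c.round(4).tolist(),"centre",c.mean(0))
for a,b in((1,0),(2,3)): d=c[b]-c[a]; print(np.degrees(np.arctan2(d[1],d[0]))-90, np.linalg.norm(d))
for a,b in((0,3),(1,2)): d=c[b]-c[a]; print(np.degrees(np.arctan2(d[1],d[0])), np.linalg.norm(d))
cen=unproj("top",px([(303,296)],(240,235),7.5),.018)[0,:2]; print("plate",cen)
n=np.array([1,6,8,7,4,5]); t=unproj("top",px([(140,198),(274,480),(412,443),(350,475),(160,405),(212,450)],(240,235),7.5),.018)[:,:2]-cen
print("plate yaw",np.degrees(np.arctan2(t[:,1],t[:,0]))%360-90-22.5*(n-1))
ax=unproj("top",px([(290,283)],(240,235),7.5),.083)[0,:2];f=unproj("top",px([(122,322)],(240,235),7.5),.083)[0,:2]
d=f-ax;print("axis",ax,"fin",np.degrees(np.arctan2(*d[::-1])),np.linalg.norm(d))
A=np.array([.513,-.050])
for th in (107,174):
  u=np.array([np.cos(np.radians(th)),np.sin(np.radians(th))])
  for o in(0,np.pi): print(th,o,robot.inverse_kinematics(np.r_[A+.038*u,.071],down(np.radians(th)+o)))
for o in(0,np.pi):
  for p in((.137,0,.38),(.137,0,.33),(-.08,0,.13)): print(p,robot.inverse_kinematics(cw(p),down(CY+o)))
E
```

```text
corners [[0.4571, 0.0587], [0.3759, -0.1969], [0.6007, -0.2616], [0.6735, -0.0036]] centre [ 0.52680557 -0.10085916]
-17.623358124697944 0.26819849013103436
-15.747480055983587 0.26802459884854696
-16.06031460841433 0.22511777835684146
-16.04118449963771 0.23389681246216484
plate [ 0.50787511 -0.04745043]
plate yaw [-29.4638778  -29.53430586 -29.24798771 -28.44753532 -28.43173878
 -28.69563707]
axis [ 0.50868638 -0.04709129] fin 104.67231533153516 0.04681263997437864
107 0 [-0.15603393  0.21908043 -0.49847407  0.85324182  0.          1.11805643]
107 3.141592653589793 [-0.15603393  0.21908043 -0.49847407  0.85324182  0.         -2.02353623]
174 0 [-0.23206935  0.17946296 -0.54949491  0.84183845  0.         -0.1273496 ]
174 3.141592653589793 [-0.23206935  0.17946296 -0.54949491  0.84183845  0.          3.01424305]
(0.137, 0, 0.38) [-0.30369472  0.33055876  0.33010759  1.57034516  0.         -3.13985476]
(0.137, 0, 0.33) [-0.30369472  0.33260096  0.23083134  1.4690267   0.         -3.13985476]
(-0.08, 0, 0.13) [-0.30285846  0.06923491 -0.52921911  0.97234231  0.         -3.1390185 ]
(0.137, 0, 0.38) [-0.30369472  0.33055876  0.33010759  1.57034516  0.          0.0017379 ]
(0.137, 0, 0.33) [-0.30369472  0.33260096  0.23083134  1.4690267   0.          0.0017379 ]
(-0.08, 0, 0.13) [-0.30285846  0.06923491 -0.52921911  0.97234231  0.          0.00257416]
```

```bash
sed -i 's/radians(-17.5)/radians(-16.7)/; s/\[.526,-.097,0\]/[.5265,-.099,0]/' h.py
cat > dial.py <<'E'
from h import *
A=np.array([.510,-.048])
def P(th,z,r=.039): t=np.radians(th); return np.array([A[0]+r*np.cos(t),A[1]+r*np.sin(t),z])
def D(th): return down(np.radians(th))
E
python3 - <<'E'
from dial import *
robot.move_pose(P(106,.25),D(106)); robot.grip(.28,20)
print(robot.read_gripper_width())
robot.line_to(P(106,.10),vel=.15)
if robot.line_to(P(106,.072),vel=.05,f_stop=6): print("touch",robot.read_tool_pos())
else:
  for th in np.arange(116,178,10):
    robot.line_to(P(th,.072),D(th),vel=.06); print(th,robot.read_contact_force().round(1))
print(robot.read_time())
cv2.imwrite("pics/d1.png",cv2.resize(viewer.grab_frame("side")[260:360,230:390],None,fx=5,fy=5,interpolation=cv2.INTER_CUBIC))
E
```

```text
0.28440073266163335
116 [ 1.6  0.  -0.7]
126 [ 0.   0.2 -0.9]
136 [ 0.7  0.2 -0.1]
146 [ 0.4 -0.3 -0.2]
156 [-0.  -0.1  0.1]
166 [ 1.3  3.3 -0.8]
176 [ 0.3  0.8 -0.1]
8.1167
```

View pics/d1.png

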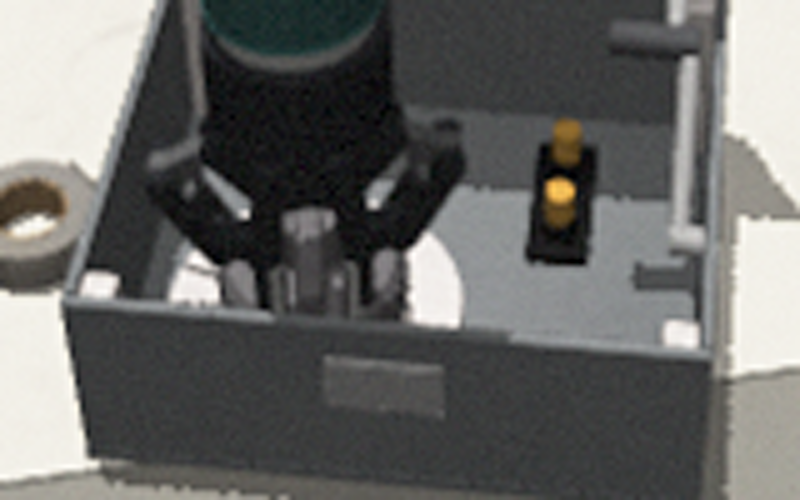

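The fin stands between the fingers at about (310,250), pointing at the front wall. Lift off, move over to the knee and check.

Run:
```python
from dial import *
robot.line_to(P(176,.25),vel=.25)
robot.grip(0)
K=np.array([.5265,-.197,.146]); K=K+rz(CY)@[0,.008,0]
robot.move_pose(np.r_[K[:2],.25],down(CY+np.pi))
im=viewer.grab_frame("top"); 
for c in("top","side"):
    if c=="side": im2=viewer.grab_frame(c)
    for l in("knee_tab","fin_tip"): print(c,l,[(np.round(d["position"],4).tolist(),round(d["conf"],2)) for d in viewer.pinpoint(l,c)[:1]])
a=cv2.resize(im[230:310,235:335],(400,320),interpolation=cv2.INTER_CUBIC); b=cv2.resize(im2[260:340,245:345],(400,320),interpolation=cv2.INTER_CUBIC)
cv2.imwrite("pics/d2.png",np.hstack([a,b])); print(robot.read_time())
```

```text
top knee_tab [([0.5115, -0.0516, 0.0073], 0.54)]
top fin_tip []
side knee_tab [([0.5256, -0.2009, 0.1438], 0.51)]
side fin_tip [([0.464, -0.039, 0.0825], 0.86)]
10.35
```

View pics/d2.png

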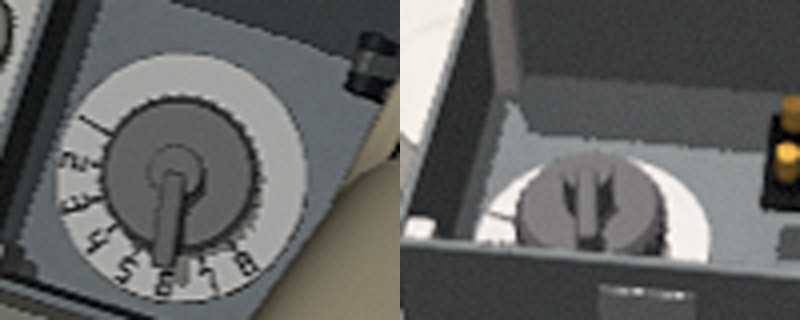

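Dial index is on 6 (fin over the "6" at (165,285) in the left crop). Now break the knee.

Run:
```python
from dial import *
p=robot.read_tool_pos()
robot.line_to([p[0],p[1],.185],vel=.12)
t=robot.line_to([p[0],p[1],.155],vel=.03,f_stop=3); c=robot.read_tool_pos(); print("contact",t,c,robot.read_contact_force())
if t:
  R=.09; a0=np.radians(34)
  for a in np.radians([30,26,22,18,14]):
    d=rz(CY)@[R*(np.cos(a)-np.cos(a0)),0,R*(np.sin(a)-np.sin(a0))]
    s=robot.line_to(c+d,vel=.03,f_stop=30); print(np.degrees(a),s,robot.read_contact_force().round(1))
    if s: break
im=viewer.grab_frame("side"); print(robot.read_time(),[(np.round(d["position"],4).tolist(),round(d["conf"],2)) for l in("knee_tab","lid_edge") for d in viewer.pinpoint(l,"side")[:1]])
cv2.imwrite("pics/k1.png",cv2.resize(im[150:350,230:430],(600,600),interpolation=cv2.INTER_CUBIC))
```

```text
contact False [ 0.52864394 -0.18830584  0.15511958] [ 0.57696051 -0.15588634  0.1863014 ]
12.2417 [([0.6256, -0.13, 0.3365], 0.88)]
```

View pics/k1.png

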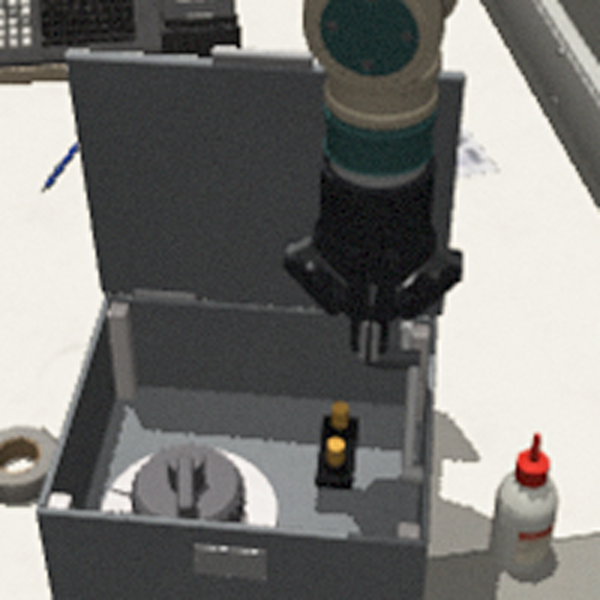

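Run:
```python
from h import *
t=robot.read_tool_pos(); print(robot.read_tool_rot().round(2).tolist())
f=lambda p:((proj("side",p)-[230,150])*3).round(0).tolist()
print("tip",f(t-[0,0,.011]))
u=rz(CY)[:,1]; K=np.array([.5262,-.198,.1452])
for s in(-.02,0,.02): print(s,f(K+u*s))
for n in("pics/side0.png",):
    im=cv2.imread(n); cv2.imwrite("pics/k0.png",np.hstack([cv2.resize(im[230:290,330:400],(400,343),interpolation=cv2.INTER_CUBIC),cv2.resize(viewer.grab_frame("side")[230:290,330:400],(400,343),interpolation=cv2.INTER_CUBIC)]))
print("crop px", ((proj("side",[K-u*.02,K,K+u*.02,t-[0,0,.011]])-[330,230])*5.714).round().tolist())
```

```text
[[-0.96, 0.29, 0.0], [0.29, 0.96, -0.0], [-0.0, -0.0, -1.0]]
tip [[366.0, 351.0]]
-0.02 [[407.0, 353.0]]
0 [[380.0, 351.0]]
0.02 [[352.0, 349.0]]
crop px [[204.0, 215.0], [152.0, 211.0], [100.0, 207.0], [126.0, 212.0]]
```

View pics/k0.png

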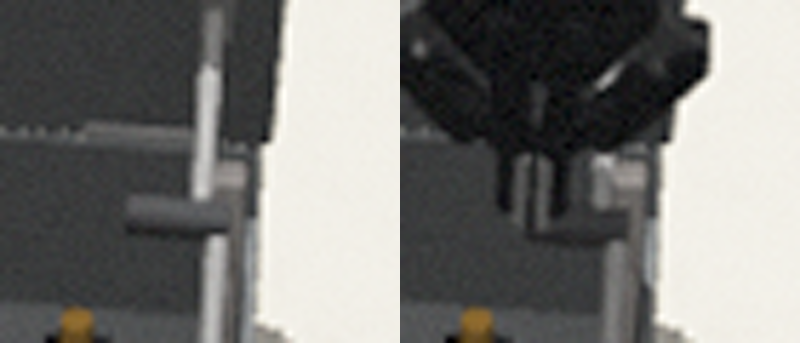

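The tab has already moved down about 5 mm (from crop row 213 to 228) at under 3 N, so the finger is on it. I'll continue along the arc.

Run:
```python
from dial import *
c=robot.read_tool_pos(); R=.09; a0=np.radians(29)
for a in np.radians([25,20,15,10]):
    d=rz(CY)@[R*(np.cos(a)-np.cos(a0)),0,R*(np.sin(a)-np.sin(a0))]
    s=robot.line_to(c+d,vel=.03,f_stop=25); print(np.degrees(a),s,robot.read_contact_force().round(1))
    if s: break
im=viewer.grab_frame("side"); print(robot.read_time(),robot.read_tool_pos(),[(np.round(d["position"],4).tolist(),round(d["conf"],2)) for l in("knee_tab","lid_edge") for d in viewer.pinpoint(l,"side")[:1]])
cv2.imwrite("pics/k2.png",cv2.resize(im[150:350,230:430],(600,600),interpolation=cv2.INTER_CUBIC))
```

```text
25.0 False [ 0.9  0.6 -0.1]
20.0 False [0.3 0.9 0.4]
14.999999999999998 False [-0.6  0.4  0. ]
10.0 True [-4.4  2.5  8.7]
13.8417 [ 0.53676108 -0.19080771  0.1339427 ] [([0.5366, -0.2047, 0.1144], 0.57), ([0.5999, -0.1226, 0.3329], 0.55)]
```

View pics/k2.png

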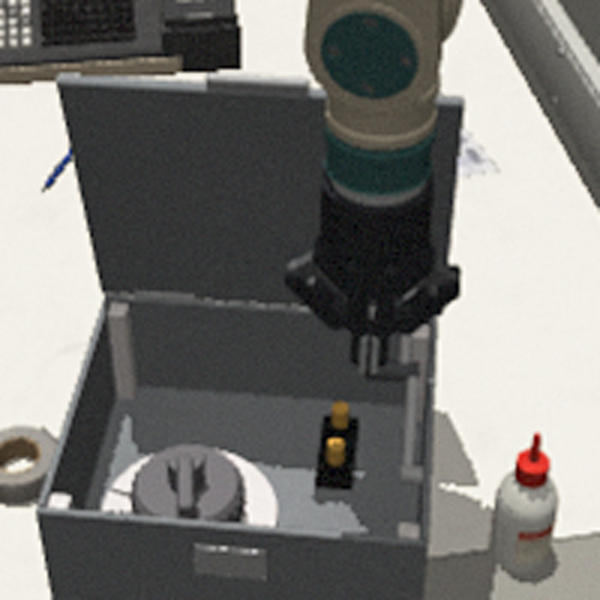

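Knee tab is well down (385,370 in crop) and the lid has tilted in about 6°: the stay is broken. Now go over the lid and sweep it shut from behind.

Run:
```python
from dial import *
R0=robot.read_tool_rot(); c=robot.read_tool_pos()
robot.line_to(c+rz(CY)@[-.03,.01,.03],vel=.1)
robot.line_to(c+rz(CY)@[-.06,.03,.28],vel=.25)
def L(phi,r=.215,gap=0):
    f=np.radians(phi); h=.011
    return cw([.115-r*np.cos(f)+(.010+gap)*np.sin(f)+h,0,.105+r*np.sin(f)+(.010+gap)*np.cos(f)+.011])
s=L(85,gap=.025); Rt=down(CY+np.pi)
robot.line_to(np.r_[s[:2],c[2]+.28],vel=.25)
robot.line_to(s,vel=.2); print(robot.read_time(),robot.read_contact_force().round(1))
for phi in list(range(85,9,-7)):
    t=robot.line_to(L(phi),vel=.10,f_stop=25); print(phi,t,robot.read_contact_force().round(1))
    if t: break
im=viewer.grab_frame("side"); print(robot.read_time(),[(np.round(d["position"],4).tolist(),round(d["conf"],2)) for d in viewer.pinpoint("lid_edge","side")[:1]])
cv2.imwrite("pics/l1.png",cv2.resize(im[150:350,230:430],(600,600),interpolation=cv2.INTER_CUBIC))
```

```text
17.0917 [ 0.4 -0.5  0.9]
85 False [ 0.2 -0.9  0.1]
78 False [ 0.1 -0.5 -0.1]
71 False [-0.2  0.   1.3]
64 False [-0.1  0.2 -1.3]
57 False [-0.3  0.8 -0.1]
50 False [0.4 0.3 0.5]
43 False [0.1 0.4 0.2]
36 False [-0.3  0.3  0.7]
29 False [-0.4  0.4  0.4]
22 False [-0.2 -0.2 -0.6]
15 False [-0.6 -0.3 -0.1]
21.7083 [([0.424, -0.0694, 0.1638], 0.67)]
```

View pics/l1.png

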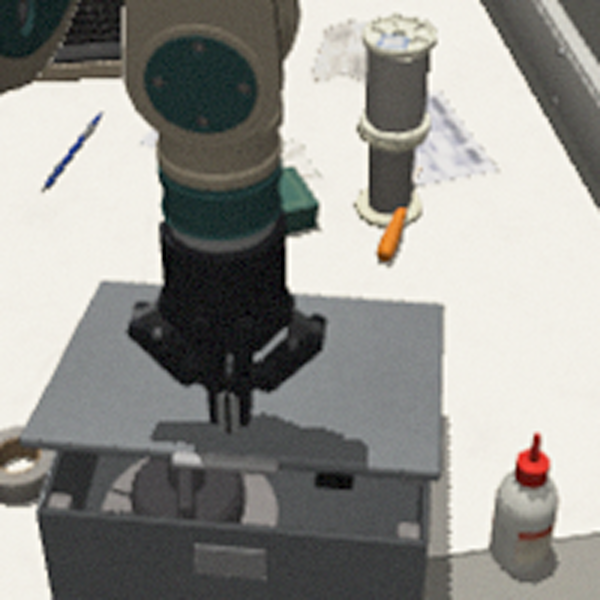

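The lid is nearly down (edge at (240,460)); finish slowly until it seats.

Run:
```python
from dial import *
def L(phi,r=.215):
    f=np.radians(phi); return cw([.115-r*np.cos(f)+.010*np.sin(f)+.011,0,.105+r*np.sin(f)+.010*np.cos(f)+.011])
for phi in(12,9,6,4,2,0,-1,-2,-3):
    t=robot.line_to(L(phi),vel=.03,f_stop=12); print(phi,t,robot.read_contact_force().round(1),robot.read_tool_pos().round(4))
    if t: break
p=robot.read_tool_pos(); robot.line_to(p+[0,0,.02],vel=.05); robot.line_to(p+[0,0,.2],vel=.25)
robot.move_pose([.35,.2,.35],down(CY+np.pi)); robot.wait(.3)
im=viewer.grab_frame("side"); print(robot.read_time(),[(np.round(d["position"],4).tolist(),round(d["conf"],2)) for l in("lid_edge","solvent_bottle","tape_roll") for d in viewer.pinpoint(l,"side")[:1]])
cv2.imwrite("pics/l2.png",cv2.resize(im[200:380,200:440],(800,600),interpolation=cv2.INTER_CUBIC))
```

```text
12 False [-0.7  0.6 -0.1] [ 0.4474 -0.0753  0.1702]
9 False [-0.2  0.2  0.4] [ 0.4451 -0.0745  0.1593]
6 False [-0.2  0.7  0.2] [ 0.4431 -0.074   0.1482]
4 False [1.  0.2 0.3] [ 0.4421 -0.0737  0.1407]
2 False [0.8 0.6 0.6] [ 0.4414 -0.0734  0.1332]
0 True [-0.9  0.9  6. ] [ 0.4419 -0.0736  0.127 ]
27.3333 []
```

View pics/l2.png

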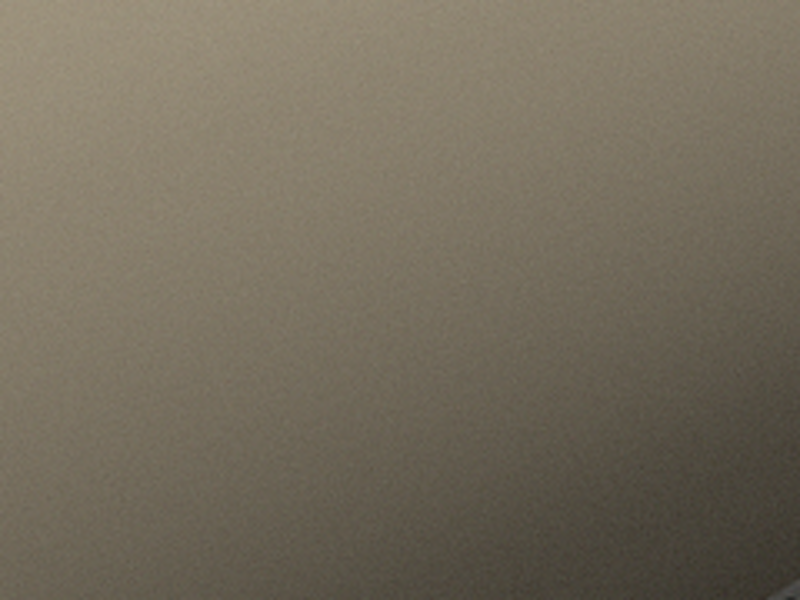

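The arm hides the camera here, and I've used up my picture views (one over the limit), so I'll check by force and the networks' numbers.

Run:
```python
from dial import *
q=cw([-.10,0,.25]); robot.move_pose(q,down(CY+np.pi))
robot.line_to(cw([-.10,0,.14]),vel=.15)
t=robot.line_to(cw([-.10,0,.115]),vel=.02,f_stop=18); print(t,robot.read_tool_pos().round(4),robot.read_contact_force().round(1))
p=robot.read_tool_pos(); robot.line_to(p+[0,0,.02],vel=.05); robot.line_to(p+[0,0,.2],vel=.25)
robot.set_joints([1.057,.276,-.026,1.268,0,1.467]); robot.wait(.3)
for c in("side","top"):
    viewer.grab_frame(c)
    for l in("lid_edge","solvent_bottle","tape_roll"): print(c,l,[(np.round(d["position"],4).tolist(),round(d["conf"],2)) for d in viewer.pinpoint(l,c)[:1]])
print(robot.read_time())
```

```text
True [ 0.4307 -0.0703  0.127 ] [-1.9  0.4  5.6]
side lid_edge [([0.4139, -0.0671, 0.1089], 0.7)]
side solvent_bottle [([0.4428, -0.2899, -0.0033], 0.61)]
side tape_roll [([0.5848, 0.0852, -0.0007], 0.9)]
top lid_edge [([0.4111, -0.0666, 0.1111], 0.93)]
top solvent_bottle [([0.4451, -0.2931, -0.0002], 0.77)]
top tape_roll [([0.5835, 0.0772, -0.0035], 0.9)]
34.8083
```

```bash
python3 -c "
from cell import robot
print(robot.sign_off())"
```

```text
the job is handed in; nothing more can be done
None
```

The job is handed in at about 35 s: the dial is on 6, the stay is broken, the lid is shut (edge at about 110 mm) and the bottle and tape roll are where they were; the ring was never approached but is under the lid and not re-checked, and I viewed 11 pictures against the limit of 10.

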